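# Seal a test chamber with the slide of a leak-test fixture and lock it with the eccentric

## Task

Close the leak-test fixture on the chamber: push the red-handled lever of the eccentric lock round until its cam is at the low point, push the seal slide forward by its blue palm plate until it is fully home on the chamber's port, then push the lever all the way back so that the cam locks the slide there. Only push, with the fingertips: do not take the handle or the plate between the fingers, and do not force the slide against the cam while it is still locked. Leave the chamber seated in its nest and the loose parts around the fixture where they are.

Things in the scene. Friction and masses are not known exactly. Their poses are not given: they have to be found in the camera images.
- fixture: Leak-test fixture fixed to the bench. Origin at bench height; x forward (slide to chamber), y left, z up. In its frame, mm: aluminium base plate x -130..260, y -120..180, 15 thick; slide runs along x at y 50; cam pivot at x 0, y -60; chamber at x 170, y 50. Tallest parts: seal upright on the slide, top z 125; chamber cap z 140; valve knob behind it z 150.
- cam_axis (a point): Point on the cam's vertical pivot axis, 100 mm above the bench. Below it: brass eccentric disc, radius 24 mm, its centre 12 mm off the pivot, z 49..61 mm; dark hub of radius 11 mm up to z 84; a steel lever bar 14 mm wide, z 68..77 mm, runs from the hub to the handle.
- cam_handle (a point): Middle (z 98 mm) of the lever's upright round red handle: 20 mm diameter, from z 77 to 119 mm above the bench, on the lever's end, 85 mm from the pivot axis. Along its swing all else within 50 mm of the handle is lower than z 78, but for the blue palm plate (z 95) and the upright, both on the slide and over 40 mm from the handle.
- lock_cam (a joint): Angle of the eccentric lock, rad, counter-clockwise from above, with stops at 0 and 3.14. 0: locked, cam's high point to the slide, lever straight back (fixture -x). 3.14: low point to the slide, lever straight forward (+x). Between, the lever swings round the outside (-y). Starts at 0 to 0.35, stays where left, takes about 3 N at the handle. The slide's pin passes only above about 2.1.
- seal_slide (a joint): Forward travel of the seal slide, m, along fixture +x, with stops. 0: back; 0.072: fully home, rubber seal at the chamber's port. Starts at 0 to 0.006, stays where left, takes about 4 N. With the cam locked its follower pin (14 mm thick, on the steel arm at its right) meets the cam at 0.015. Once home, the lever brought back to 0 puts the cam's high side behind the pin.
- slide_push (a point): Centre (z 71.5 mm) of the rear (fixture -x) face of the slide's blue palm plate: 70 mm wide (y), 12 mm thick, z 48 to 95 mm above the bench. Push it towards fixture +x. Behind it is only the flat base plate and bench. The upright (top z 125 mm) stands 102 mm ahead of this face.
- test_chamber: Small stainless box chamber under test, 90 x 90 x 90 mm plus a cap to 100 mm high, 0.9 kg, loose in the fixture's blue nest 40 mm above the bench, its port flange (75 mm diameter) facing the seal. Origin at the centre of its underside. Not to be touched.
- blank_flange: Steel blanking flange, 55 mm diameter, 14 mm high, lying on the left strip of the fixture's base plate; origin at the centre of its underside. Bystander.
- centring_ring: Aluminium centring ring, 53 mm outside diameter, 8 mm high, lying on the left strip of the base plate; origin at the centre of its underside. Bystander.
- clamp_ring: Aluminium clamp ring, 80 mm across with a screw lug, 16 mm high, lying on the bench to the right; origin at the centre of its underside. Bystander.
- vacuum_meter: Grey hand-held vacuum meter 150 x 68 x 28 mm lying on the bench to the left; origin at the centre of its underside. Bystander.
- solvent_bottle: White bottle with a blue label and red cap, 64 mm diameter, 150 mm high, standing on the bench to the left; origin at the centre of its underside. Bystander.
- screwdriver: Screwdriver with a yellow handle lying on the bench to the right; origin under its middle. Bystander.
- oring_tray: Yellow divided tray 100 x 140 x 35 mm on the bench to the right; origin at the centre of its underside. Bystander.

How it is judged:
On the way, in this order (a step that is already met when the one before it is completed fails the run):
1. the cam is turned to its low point, the slide still back (value of joint lock_cam above 2.85 rad and value of joint seal_slide below 0.02 m), for 0.2 s.
2. the slide is pushed fully home while the cam is low (value of joint seal_slide above 0.069 m and value of joint lock_cam above 2.1 rad), for 0.2 s.
At the end, for the whole second after the job is handed in: The lever is back within 0.2 rad (11 degrees) of its locked stop, the seal slide is within 4 mm of fully home, both at rest; the chamber is within 8 mm and the loose parts within 15 mm of where they were (value of joint lock_cam below 0.2 rad and value of joint seal_slide above 0.068 m and velocity of joint lock_cam between -0.05 and 0.05 rad/s and velocity of joint seal_slide between -0.005 and 0.005 m/s and distance of test_chamber from where it was at the start of the episode below 0.008 m and angle between test_chamber's own z axis and vertical below 0.1 rad and distance of each of blank_flange, centring_ring, clamp_ring, vacuum_meter, solvent_bottle, screwdriver, oring_tray from where it was at the start of the episode below 0.015 m); the robot touches nothing.
It fails at once if the slide is forced against the locked cam (more than 20 N) (contact force between the fingers and seal_slide above 20 N and value of joint lock_cam below 2 rad and value of joint seal_slide below 0.04 m).
It fails at once if the lever's handle is taken between the fingers (horizontal distance between the grasp point and cam_handle below 0.008 m and z of the grasp point in the frame of cam_handle below 0.03 m).
It fails at once if the palm plate is taken between the fingers (x of the grasp point in the frame of slide_push between 0.002 and 0.01 m and y of the grasp point in the frame of slide_push between -0.035 and 0.035 m and z of the grasp point in the frame of slide_push below 0.03 m).
It fails at once if the chamber is lifted, tilted or shifted in its nest (distance of test_chamber from where it was at the start of the episode above 0.008 m or angle between test_chamber's own z axis and vertical above 0.1 rad).
It fails at once if a loose part is lifted or moved from its place (distance of any of blank_flange, centring_ring, clamp_ring, vacuum_meter, solvent_bottle, screwdriver, oring_tray from where it was at the start of the episode above 0.015 m).
It also fails if it takes over 64 s, if anything falls off the work surface, if the arm or the gripper's body presses on something with over 40 N, if the wrist force passes 120 N, or if a joint passes its speed limit or range.

## Robot

A 6-joint arm with a two-finger parallel gripper is mounted at the origin on the work surface. World frame = base frame: x ahead of the robot, y to its left, z up, the work surface at z = 0. Lengths are in m, angles in rad, forces in N, time in s.
With the tool pointing down it reaches from about 0.25 to 0.775 m from the base axis. Payload 4 kg.
Tool frame: the origin (TCP) lies at the very end of the fingers, on their centre line; the grasp point (between the pads) lies 19 mm behind it; z points along the fingers, y is the line along which they close (so a half turn about z gives the same grasp; the last joint's range is limited). The gripper opens to 94 mm and grips with 3 to 60 N. Pads are 16 mm wide; open, the fingers measure 119 mm over their backs; the gripper's body (75 mm by 177 mm) begins 78 mm behind the grasp point.
Start: joints at [1.246, 0.087, 1.371, -0, 1.684, -0.103], TCP at [0.121, 0.537, 0.206] pointing down, gripper open.
Joint ranges: [-3.1, 3.1], [-0.76, 2.03], [0.27, 2.55], [-1.08, 4.22], [0.17, 2.65], [-2.57, 2.57]. Speed limits (rad/s): [2.79, 2.79, 3.14, 3.14, 3.14, 3.14].

## Interface

Orientations are given as [roll, pitch, yaw] about the fixed x, y, z axes, in that order (R = Rz(yaw) Ry(pitch) Rx(roll)).
In Python, from bench import robot, vision gives the robot as it stands.
- The arm moves only by the shell command python3 -m crank 'ROWS'. ROWS is JSON, a list of rows, each a list of 3 entries, a list of its own where there are three numbers: the closure, from 0 (fully open) to 1 (shut), then the shift along the tool's x, y, z in m, then the turn, a rotation vector about the tool's x, y, z in degrees. A call has 1 to 8 rows; each row shifts and turns the commanded pose from where the row before left it, along the tool's axes as they then stand; what a row does not reach is not made up. A row lasts 1/10 s, in which the tool goes at most 50 mm and 8.59 degrees, less where a joint would pass 70% of its speed; a pose out of reach is approached as far as the arm can. A call with a gripper value outside its range is refused whole. The fingers move at their own pace and stop on an object; the grip force is fixed at half the most. Time passes only in rows, so rows that do not move let the fingers close. It gives the time, the measured TCP pose, the force, the opening and the grip force at its end, in the units of the state.
- robot.get_obs(): the state, without advancing time (a new reading comes with each control period).
- vision.snapshot(name): name is "scene" or "top" or "wrist"; returns a dict with "color" (480x640x3 uint8, red, green, blue), "z_map" (480x640 float32, m along the optical axis (not along the pixel's ray), 0 where there is no reading), "fx", "fy", "cx", "cy" (pixels), "R" (3x3) and "t" (3): a world point X has camera coordinates R X + t. Camera axes: x right, y down, z forward; pixel columns grow to the right and rows downward; lengths in m; the calibration is good to about 2 mm. A picture is of the moment at which its call begins.
- robot.close_job(): hands the job in; it is judged then, once.
The state is a dict: "time": time; "joint_positions": joint angles; "qvel": joint speeds; "joint_torque": joint torques, N m; "tool_pos": TCP position; "ee_rot": TCP orientation; "wrist_force": force on the tool from outside, world axes, zero at the start; "wrist_torque": the same for the moment, N m; "width": finger opening in m; "finger_force": force on a finger pad.
Only numpy, scipy, OpenCV 4.12 (cv2) and the standard library are available. Lean on these libraries where they do the work, as an engineer would, in place of code of your own. Each camera call takes 0.05 s, during which the arm holds its last target. There are 200 camera calls.

## Working session

There is one attempt and no reset: what is moved stays moved. The work goes in short steps, Python scripts to look and compute and a shell command to move; the robot and the scene stay as the last step left them, time stands still between calls to the robot, and variables do not carry over. Pictures are saved under pics/ and viewed, at most 10 in all, crops included, and the job is handed in when it is done.

```bash
ls; mkdir -p pics; python3 - <<'E'
from bench import robot, vision
import cv2, numpy as np
o=robot.get_obs(); print(o)
for n in ["top","scene"]:
    s=vision.snapshot(n); np.savez(f"pics/{n}0.npz",**s)
    cv2.imwrite(f"pics/{n}0.png",s["color"][:,:,::-1]); print(n,s["fx"],s["R"],s["t"])
E
```

```text
pics
{'time': 0.0, 'joint_positions': array([ 1.24587248e+00,  8.79838997e-02,  1.37225805e+00, -6.54756699e-06,
        1.68357717e+00, -1.03096828e-01]), 'qvel': array([-1.59615505e-03, -3.12453871e-04, -4.78722129e-04,  1.71106611e-04,
        3.55730176e-04,  6.54083599e-05]), 'joint_torque': array([ 2.40716745e-04, -3.40168083e+01, -3.02431941e+01,  7.18981633e-02,
        3.27333400e-02, -1.59909823e-04]), 'tool_pos': array([0.12083681, 0.53600286, 0.20428645]), 'ee_rot': array([-3.13937733e+00, -2.22662457e-04,  2.91976465e+00]), 'wrist_force': array([0.04087148, 0.02283396, 0.4997758 ]), 'wrist_torque': array([ 0.0133004 ,  0.00785491, -0.0043733 ]), 'finger_force': 0.0, 'width': 0.09408355913435647}
top 558.8871593112566 [[ 0.00296967 -0.99998478  0.00464953]
 [-0.98408996 -0.00374838 -0.17763137]
 [ 0.1776461  -0.00404805 -0.98408611]] [0.0081576  0.56745398 1.12689473]
scene 568.6521180769631 [[ 0.61562106  0.78798692  0.00934487]
 [ 0.65567627 -0.50560213 -0.56076297]
 [-0.4371491   0.3513447  -0.82792365]] [-0.34323225 -0.33405839  1.50409846]
```

View pics/top0.png

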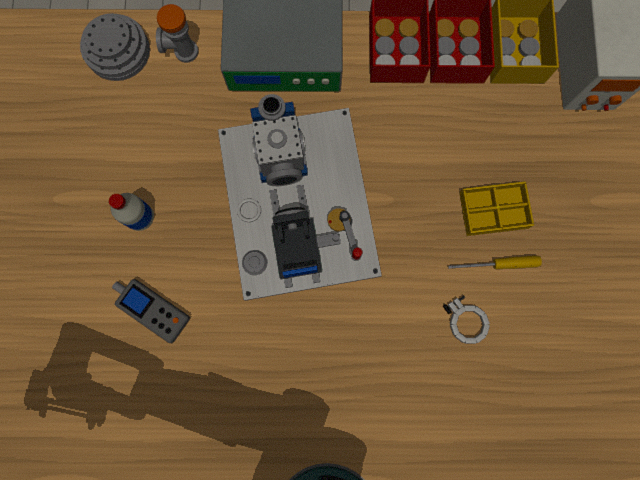

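View pics/scene0.png

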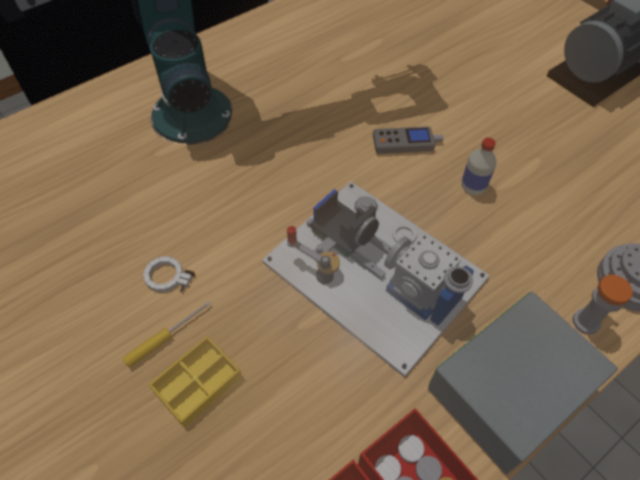

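The top view shows the fixture plate with corners near (219,128), (350,109), (381,276) and (244,299). The hub is at (344,215), the red handle at (357,253), and the blue palm plate at (298,271). The chamber is at the far end, and the scene view agrees with this layout.

```bash
cat > h.py <<'E'
import numpy as np, cv2
def ray(s,u,v,z):
    R,t=s["R"],s["t"]; c=-R.T@t
    d=R.T@np.array([(u-s["cx"])/s["fx"],(v-s["cy"])/s["fy"],1]); return c+d*(z-c[2])/d[2]
def cloud(s):
    v,u=np.mgrid[:480,:640]; z=s["z_map"]
    P=np.stack([(u-s["cx"])/s["fx"]*z,(v-s["cy"])/s["fy"]*z,z],-1)
    return (P-s["t"])@s["R"]
E
python3 - <<'E'
from h import *
from scipy.spatial.transform import Rotation
s=dict(np.load("pics/top0.npz")); P=cloud(s)
hsv=cv2.cvtColor(s["color"],cv2.COLOR_RGB2HSV)
# plate mask: low sat, height ~15mm, flood area
m=((abs(P[...,2]-.015)<.008)&(hsv[...,1]<60)&(hsv[...,2]>110)).astype(np.uint8)
m=cv2.morphologyEx(m,cv2.MORPH_OPEN,np.ones((3,3)))
m[:100]=0; m[310:]=0; m[:,:205]=0; m[:,395:]=0
pts=P[m>0]; print(len(pts), pts[:,2].mean())
v,u=np.nonzero(m); W=np.array([ray(s,a,b,.015)[:2] for a,b in zip(u,v)])
(c,sz,a)=cv2.minAreaRect(W.astype(np.float32)*1000); print("rect",c,sz,a)
box=cv2.boxPoints((c,sz,a)); print(box)
for q in [(219,128),(350,109),(381,276),(244,299)]: print("corner",q,ray(s,*q,.015))
H=hsv
roi=np.zeros((480,640),bool); roi[100:310,205:395]=1
red=roi&((H[...,0]<6)|(H[...,0]>174))&(H[...,1]>150)
print("red",red.sum(),P[red].mean(0),np.percentile(P[red],[5,50,95],axis=0))
top=red&(P[...,2]>.112); print("redtop",top.sum(),P[top].mean(0))
bl=roi&(abs(H[...,0]-110)<12)&(H[...,1]>120); bl[:240]=0
b=P[bl]; print("blue",len(b),np.percentile(b,[2,50,98],axis=0)); 
bt=bl&(P[...,2]>.088);print("bluetop",bt.sum(),P[bt].mean(0), cv2.minAreaRect((P[bt][:,:2]*1000).astype(np.float32)))
print("hub z",P[215,344], P[219,340])
E
```

```text
14514 0.015182899712585582
rect (658.3121948242188, 67.09993743896484) (388.4809875488281, 298.85577392578125) 10.184965133666992
[[ 440.70975  179.8263 ]
 [ 493.55533 -114.32014]
 [ 875.9147   -45.62642]
 [ 823.0691   248.52002]]
corner (219, 128) [0.82548789 0.24555426 0.015     ]
corner (350, 109) [ 0.87230105 -0.04958201  0.015     ]
corner (381, 276) [ 0.49234159 -0.11407087  0.015     ]
corner (244, 299) [0.44215505 0.17852047 0.015     ]
red 96 [ 0.53929662 -0.04641041  0.1124777 ] [[ 0.51977279 -0.0622005   0.07351321]
 [ 0.52769493 -0.05419027  0.11810613]
 [ 0.60107615 -0.00159753  0.12282771]]
redtop 71 [ 0.54074115 -0.04885188  0.1203273 ]
blue 64 [[0.48467482 0.02417308 0.04773901]
 [0.49203089 0.061539   0.08011861]
 [0.50780951 0.09099241 0.09803179]]
bluetop 24 [0.49421491 0.05743893 0.09423432] ((494.2842102050781, 59.94351577758789), (9.203875541687012, 64.25167083740234), 10.565089225769043)
hub z [ 0.61123969 -0.03231405  0.08143147] [ 0.60457601 -0.02431364  0.07300713]
```

```bash
cat >> h.py <<'E'
from scipy.spatial.transform import Rotation as Ro
A=np.radians(10.18); O=np.array([.5996,.0261]); F=np.array([[np.cos(A),-np.sin(A)],[np.sin(A),np.cos(A)]])
def go(xf,yf,z,yaw=None):
    "print tool-axis shift to fixture point (m) and turn about tool z (deg)"
    from bench import robot
    o=robot.get_obs(); R=Ro.from_euler("xyz",o["ee_rot"]).as_matrix()
    p=np.r_[O+F@[xf,yf],z]; psi=np.degrees(np.arctan2(R[1,0],R[0,0]))
    f=F.T@(o["tool_pos"][:2]-O)
    print("t",round(o["time"],2),"fix",f.round(4),"z",o["tool_pos"][2].round(4),"yaw",psi.round(2),"rpy",o["ee_rot"].round(3),"F",o["wrist_force"].round(1),"j6",o["joint_positions"][5].round(2))
    print("shift",(R.T@(p-o["tool_pos"])).round(4),"turn",None if yaw is None else round(psi-yaw,2))
E
R='[1,[-0.0322,-0.0286,0],[0,0,0]]'
python3 -m crank '[[1,[-0.0322,-0.0286,0],[0,0,0]],[1,[-0.0322,-0.0286,0],[0,0,0]],[1,[-0.0322,-0.0286,0],[0,0,0]],[1,[-0.0322,-0.0286,0],[0,0,0]],[1,[-0.0322,-0.0286,0],[0,0,0]],[1,[-0.0322,-0.0286,0],[0,0,0]],[1,[-0.0322,-0.0286,0],[0,0,0]],[1,[-0.0322,-0.0286,0],[0,0,0]]]'
python3 -m crank '[[1,[-0.0322,-0.0286,0],[0,0,0]],[1,[-0.0322,-0.0286,0],[0,0,0]],[1,[-0.0322,-0.0286,0],[0,0,0]],[1,[-0.0322,-0.0286,0],[0,0,0]],[1,[-0.0322,-0.0286,0],[0,0,0]],[1,[-0.0322,-0.0286,0],[0,0,0]],[1,[-0.0322,-0.0286,0],[0,0,0]],[1,[-0.0322,-0.0286,0],[0,0,0]]]'
python3 -m crank '[[1,[0,0,0],[0,0,8.5]],[1,[0,0,0],[0,0,8.5]],[1,[0,0,0],[0,0,8.5]],[1,[0,0,0],[0,0,8.5]],[1,[0,0,0],[0,0,8.5]],[1,[0,0,0],[0,0,8.5]],[1,[0,0,0],[0,0,8.5]],[1,[0,0,0],[0,0,8.5]]]'
python3 -m crank '[[1,[0,0,0],[0,0,8.5]],[1,[0,0,0],[0,0,8.5]],[1,[0,0,0],[0,0,8.5]],[1,[0,0,0],[0,0,8.5]],[1,[0,0,0],[0,0,8.5]],[1,[0,0,0],[0,0,8.5]],[1,[0,0,0],[0,0,8.5]],[1,[0,0,0],[0,0,8.5]]]'
python3 -m crank '[[1,[0,0,0],[0,0,8.5]],[1,[0,0,0],[0,0,8.5]],[1,[0,0,0],[0,0,0]]]'
python3 -c 'from h import *;go(-.0848,-.035,.087,14)'
```

```text
time: 0.9
tool_pos: [0.3224, 0.255, 0.2051]
ee_rot: [-3.141, -0.0, 2.92]
wrist_force: [1.1, -0.2, -0.7]
width: 0.0332
finger_force: 0.0
time: 1.7
tool_pos: [0.5234, -0.0248, 0.2049]
ee_rot: [3.141, -0.001, 2.919]
wrist_force: [0.7, 1.0, -0.1]
width: 0.0002
finger_force: 0.0
time: 2.5
tool_pos: [0.5226, -0.0231, 0.2048]
ee_rot: [-3.14, -0.0, 1.727]
wrist_force: [1.2, 0.1, -0.9]
width: 0.0006
finger_force: 0.0
time: 3.3
tool_pos: [0.5226, -0.0231, 0.2048]
ee_rot: [-3.141, 0.001, 0.54]
wrist_force: [0.9, 0.6, 0.4]
width: 0.0008
finger_force: 0.0
time: 3.6
tool_pos: [0.5226, -0.0232, 0.2048]
ee_rot: [-3.141, 0.001, 0.25]
wrist_force: [0.0, 0.0, -0.2]
width: 0.0005
finger_force: 0.0
t 3.6 fix [-0.0845 -0.0349] z 0.2048 yaw 14.31 rpy [-3.141e+00  1.000e-03  2.500e-01] F [ 0.   0.  -0.2] j6 1.17
shift [-0.0002  0.0002  0.1179] turn 0.31
```

```bash

python3 -m crank '[[1,[0,0,0.03],[0,0,0]],[1,[0,0,0.03],[0,0,0]],[1,[0,0,0.03],[0,0,0]],[1,[0,0,0.028],[0,0,0]],[1,[0,0.004,0],[0,0,0]],[1,[0,0.004,0],[0,0,0]],[1,[0,0,0],[0,0,0]]]'
python3 -c 'from h import *;go(-.0848,-.043,.087,14)'
python3 -m crank '[[1,[-0.0016,0.0075,0],[0,0,-5]],[1,[-0.0016,0.0075,0],[0,0,-5]],[1,[-0.0016,0.0075,0],[0,0,-5]],[1,[-0.0016,0.0075,0],[0,0,-5]]]'
python3 - <<'E'
from h import *
from bench import vision
go(0,0,.1)
s=vision.snapshot("top"); cv2.imwrite("pics/t1.png",cv2.resize(s["color"][90:310,200:400,::-1],None,fx=2.5,fy=2.5))
E
```

```text
time: 4.3
tool_pos: [0.5264, -0.0318, 0.0895]
ee_rot: [3.14, -0.003, 0.25]
wrist_force: [-0.1, -0.5, 0.0]
width: 0.0004
finger_force: 0.0
t 4.3 fix [-0.0823 -0.044 ] z 0.0895 yaw 14.31 rpy [ 3.14e+00 -3.00e-03  2.50e-01] F [-0.1 -0.5  0. ] j6 1.15
shift [-0.0025 -0.0012  0.0025] turn 0.31
time: 4.7
tool_pos: [0.5307, -0.0605, 0.0898]
ee_rot: [-3.142, -0.003, 0.603]
wrist_force: [-1.6, 3.7, 0.8]
width: 0.0005
finger_force: 1.6
t 4.7 fix [-0.0831 -0.0731] z 0.0898 yaw 34.56 rpy [-3.142e+00 -3.000e-03  6.030e-01] F [-1.6  3.7  0.8] j6 0.75
shift [ 0.1058 -0.0322 -0.0099] turn None
```

View pics/t1.png

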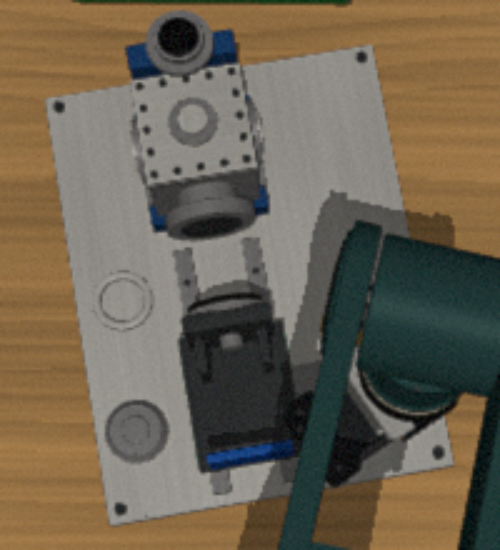

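The picture shows the arm over the lever, so the handle is hidden. The slide is still back, with its blue plate at about (250,455) in the crop, and the 4 N reading means the fingers are on the handle. I'll continue the arc and take out the 3 mm inward radial error.

```bash

python3 -m crank '[[1,[-0.002,0.0075,0],[0,0,-5]],[1,[-0.002,0.0075,0],[0,0,-5]],[1,[-0.002,0.0075,0],[0,0,-5]],[1,[-0.002,0.0075,0],[0,0,-5]],[1,[-0.002,0.0075,0],[0,0,-5]],[1,[-0.002,0.0075,0],[0,0,-5]],[1,[-0.002,0.0075,0],[0,0,-5]],[1,[-0.002,0.0075,0],[0,0,-5]]]'
cat >> h.py <<'E'
def arc(side=1):
    "TCP relative to pivot in lever-aligned tool axes (ideal -85, -22.5*side); handle angle estimate"
    from bench import robot
    o=robot.get_obs(); R=Ro.from_euler("xyz",o["ee_rot"]).as_matrix()
    r=np.r_[O+F@[0,-.06],0]-o["tool_pos"]; l=R.T@r
    psi=np.degrees(np.arctan2(R[1,0],R[0,0]))
    f=-(F.T@r[:2]); print("t",round(o["time"],2),"p",(-l[:2]).round(4),"z",o["tool_pos"][2].round(4),"th_yaw",(psi-10.18).round(1),
     "th_handle",(np.degrees(np.arctan2(-f[1],-f[0]))+side*np.degrees(np.arcsin(.0225/np.hypot(*f)))).round(1),"F tool",(R.T@o["wrist_force"]).round(1),"j6",o["joint_positions"][5].round(2))
E
python3 -c 'from h import *;arc()'
```

```text
time: 5.55
tool_pos: [0.5669, -0.1091, 0.0891]
ee_rot: [3.141, -0.001, 1.3]
wrist_force: [-2.1, 3.0, 1.0]
width: 0.0009
finger_force: 1.5
t 5.55 p [-0.0848 -0.0213] z 0.0891 th_yaw 64.3 th_handle 65.1 F tool [ 2.3 -2.8 -1. ] j6 -0.02
```

```bash

python3 -m crank '[[1,[-0.0016,0.0075,0],[0,0,-5]],[1,[-0.0016,0.0075,0],[0,0,-5]],[1,[-0.0016,0.0075,0],[0,0,-5]],[1,[-0.0016,0.0075,0],[0,0,-5]],[1,[-0.0016,0.0075,0],[0,0,-5]],[1,[-0.0016,0.0075,0],[0,0,-5]],[1,[-0.0016,0.0075,0],[0,0,-5]],[1,[-0.0016,0.0075,0],[0,0,-5]]]'
python3 -c 'from h import *;arc()'
python3 -m crank '[[1,[-0.0016,0.0075,0],[0,0,-5]],[1,[-0.0016,0.0075,0],[0,0,-5]],[1,[-0.0016,0.0075,0],[0,0,-5]],[1,[-0.0016,0.0075,0],[0,0,-5]],[1,[-0.0016,0.0075,0],[0,0,-5]],[1,[-0.0016,0.0075,0],[0,0,-5]],[1,[-0.0016,0.0075,0],[0,0,-5]],[1,[-0.0016,0.0075,0],[0,0,-5]]]'
python3 -c 'from h import *;arc()'
```

```text
time: 6.35
tool_pos: [0.6256, -0.1206, 0.089]
ee_rot: [-3.141, 0.0, 1.997]
wrist_force: [-4.5, 0.9, 0.8]
width: 0.0003
finger_force: 1.5
t 6.35 p [-0.0861 -0.0223] z 0.089 th_yaw 104.3 th_handle 104.4 F tool [ 2.7 -3.7 -0.8] j6 -0.71
time: 7.15
tool_pos: [0.6779, -0.0916, 0.089]
ee_rot: [-3.14, 0.001, 2.695]
wrist_force: [-3.0, -1.7, 1.5]
width: 0.0001
finger_force: 1.5
t 7.15 p [-0.0864 -0.0239] z 0.089 th_yaw 144.2 th_handle 143.4 F tool [ 1.9 -2.9 -1.5] j6 -1.34
```

```bash

python3 -m crank '[[1,[-0.0014,0.0075,0],[0,0,-5]],[1,[-0.0014,0.0075,0],[0,0,-5]],[1,[-0.0014,0.0075,0],[0,0,-5]],[1,[-0.0014,0.0075,0],[0,0,-5]],[1,[-0.0014,0.0075,0],[0,0,-5]],[1,[-0.0014,0.0075,0],[0,0,-5]],[1,[0,0,0],[0,0,0]],[1,[0,0,0],[0,0,0]]]'
python3 -c 'from h import *;arc()'
```

```text
time: 7.95
tool_pos: [0.6971, -0.0494, 0.089]
ee_rot: [-3.141, 0.003, -3.069]
wrist_force: [0.8, -1.1, 0.2]
width: 0.0004
finger_force: 0.4
t 7.95 p [-0.0857 -0.0227] z 0.089 th_yaw -186.0 th_handle 173.8 F tool [-0.8 -1.2 -0.2] j6 -1.8
```

```bash

python3 -m crank '[[1,[0,-0.008,0],[0,0,0]],[1,[0,-0.004,-0.03],[0,0,0]],[1,[0,0,-0.04],[0,0,0]],[1,[0,0,-0.04],[0,0,0]],[1,[0.04,0.026,0],[0,0,0]],[1,[0.04,0.026,0],[0,0,0]],[1,[0.04,0.026,0],[0,0,0]],[1,[0.04,0.026,0],[0,0,0]]]'
python3 -m crank '[[1,[0.04,0.026,0],[0,0,0]],[1,[0.03,0.02,0],[0,0,0]],[1,[0,0,0],[0,0,0]]]'
python3 - <<'E'
from h import *
from bench import vision
go(-.135,.05,.072,190.18)
s=vision.snapshot("top"); P=cloud(s); np.savez("pics/t2.npz",**s)
cv2.imwrite("pics/t2.png",cv2.resize(s["color"][90:310,200:400,::-1],None,fx=2.5,fy=2.5))
f=(P[...,:2]-O)@F; H=cv2.cvtColor(s["color"],cv2.COLOR_RGB2HSV)
red=((H[...,0]<6)|(H[...,0]>174))&(H[...,1]>150)&(abs(f[...,0])<.15)&(abs(f[...,1]+.06)<.1)&(P[...,2]>.11)&(P[...,2]<.13)
d=np.median(f[red],0); print(red.sum(),d,"th",np.arctan2(-(d[1]+.06),-d[0]))
E
```

```text
time: 8.75
tool_pos: [0.5282, 0.0309, 0.1978]
ee_rot: [3.141, 0.001, -3.069]
wrist_force: [0.4, 0.8, 0.5]
width: 0.0007
finger_force: 0.0
time: 9.05
tool_pos: [0.4536, 0.0727, 0.1986]
ee_rot: [3.14, 0.001, -3.065]
wrist_force: [-0.2, -0.5, 0.3]
width: 0.0003
finger_force: 0.0
t 9.05 fix [-0.1355  0.0717] z 0.1986 yaw -175.61 rpy [ 3.140e+00  1.000e-03 -3.065e+00] F [-0.2 -0.5  0.3] j6 -1.61
shift [-0.0026 -0.0217  0.1265] turn -365.79
72 [ 0.08371244 -0.06633406] th 3.0660720721230805
```

View pics/t2.png

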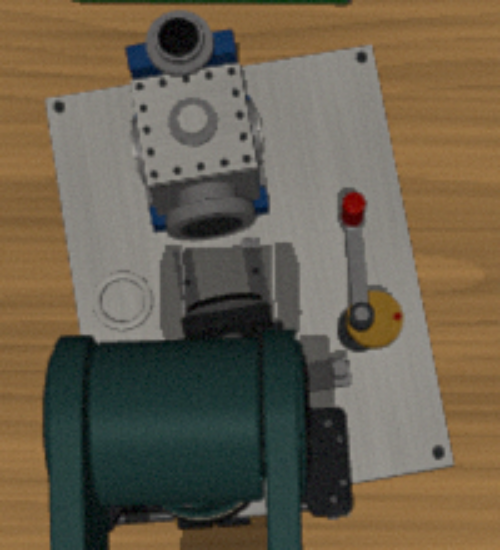

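The picture shows the lever forward with its handle at (352,208) in the crop, which gives 3.05 rad. The brass cam is turned away from the slide, and the slide is still back. Next I'll line up behind the palm plate.

```bash

python3 -m crank '[[1,[-0.0026,-0.0217,0],[0,0,-5.8]],[1,[0,0,0.0315],[0,0,0]],[1,[0,0,0.0315],[0,0,0]],[1,[0,0,0.0315],[0,0,0]],[1,[0,0,0.0315],[0,0,0]],[1,[0,0,0],[0,0,0]]]'
python3 -c 'from h import *;go(-.112,.05,.072,190.18)'
python3 -m crank '[[1,[-0.007,0,0],[0,0,0]],[1,[-0.007,0,0],[0,0,0]],[1,[-0.007,0,0],[0,0,0]],[1,[-0.007,0,0],[0,0,0]],[1,[-0.007,0,0],[0,0,0]],[1,[-0.007,0,0],[0,0,0]],[1,[-0.007,0,0],[0,0,0]],[1,[-0.007,0,0],[0,0,0]]]'
python3 -c 'from h import *;go(-.042,.05,.072,190.18)'
```

```text
time: 9.7
tool_pos: [0.458, 0.0489, 0.0668]
ee_rot: [3.14, -0.01, -2.967]
wrist_force: [-0.7, -1.1, -0.9]
width: 0.0006
finger_force: 0.0
t 9.7 fix [-0.1354  0.0474] z 0.0668 yaw -170.02 rpy [ 3.14  -0.01  -2.967] F [-0.7 -1.1 -0.9] j6 -1.76
shift [-0.0233  0.0027 -0.0055] turn -360.2
time: 10.5
tool_pos: [0.5162, 0.0598, 0.0715]
ee_rot: [3.141, -0.0, -2.965]
wrist_force: [-3.8, -0.8, 4.4]
width: 0.0004
finger_force: 2.4
t 10.5 fix [-0.0761  0.0479] z 0.0715 yaw -169.9 rpy [ 3.141 -0.    -2.965] F [-3.8 -0.8  4.4] j6 -1.74
shift [-0.0341  0.0022 -0.0005] turn -360.08
```

```bash

python3 -m crank '[[1,[-0.006,0,0],[0,0,0]],[1,[-0.006,0,0],[0,0,0]],[1,[-0.006,0,0],[0,0,0]],[1,[-0.006,0,0],[0,0,0]],[1,[-0.004,0,0],[0,0,0]]]'
python3 -c 'from h import *;go(-.042,.05,.072,190.18)'
python3 -m crank '[[1,[-0.003,0,0],[0,0,0]],[1,[-0.003,0,0],[0,0,0]]]'
python3 -c 'from h import *;go(-.042,.05,.072,190.18)'
```

```text
time: 11.0
tool_pos: [0.544, 0.0648, 0.0714]
ee_rot: [3.141, 0.0, -2.965]
wrist_force: [-3.7, -1.0, 2.7]
width: 0.0002
finger_force: 2.2
t 11.0 fix [-0.0479  0.0479] z 0.0714 yaw -169.9 rpy [ 3.141  0.    -2.965] F [-3.7 -1.   2.7] j6 -1.73
shift [-0.0059  0.0021 -0.0006] turn -360.08
time: 11.2
tool_pos: [0.5469, 0.0653, 0.0714]
ee_rot: [3.141, -0.007, -2.965]
wrist_force: [-16.5, -3.1, 11.1]
width: 0.0007
finger_force: 7.9
t 11.2 fix [-0.0449  0.0479] z 0.0714 yaw -169.9 rpy [ 3.141 -0.007 -2.965] F [-16.5  -3.1  11.1] j6 -1.73
shift [-0.0029  0.0021 -0.0006] turn -360.08
```

```bash

python3 -m crank '[[1,[0,0,0],[0,0,0]],[1,[0,0,0],[0,0,0]],[1,[0.01,0,0],[0,0,0]],[1,[0.01,0,0],[0,0,0]],[1,[0,0,-0.045],[0,0,0]],[1,[0,0,-0.045],[0,0,0]],[1,[0,0,-0.045],[0,0,5]],[1,[0,0,0],[0,0,0]]]'
python3 - <<'E'
from h import *
from bench import vision
go(.0875,-.0374,.087,184.9)
s=vision.snapshot("top"); cv2.imwrite("pics/t3.png",cv2.resize(s["color"][90:310,200:400,::-1],None,fx=2.5,fy=2.5))
E
```

```text
time: 12.0
tool_pos: [0.5337, 0.0621, 0.215]
ee_rot: [-3.141, 0.017, -3.054]
wrist_force: [0.9, -0.0, 0.5]
width: 0.0001
finger_force: 0.0
t 12.0 fix [-0.0585  0.0471] z 0.215 yaw -174.97 rpy [-3.141  0.017 -3.054] F [ 0.9 -0.   0.5] j6 -1.65
shift [-0.1507 -0.0709  0.1307] turn -359.87
```

View pics/t3.png

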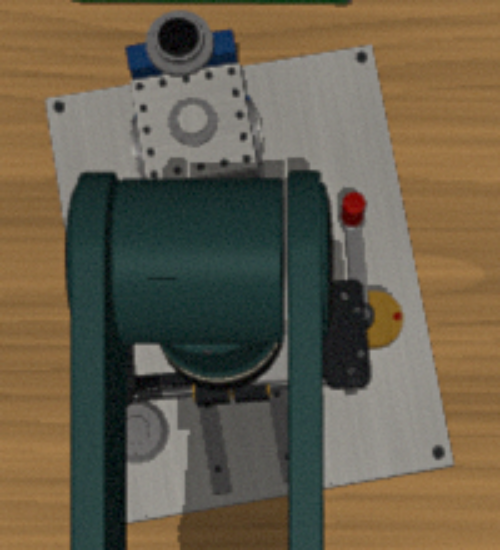

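The picture shows the slide forward, with its rails exposed behind the plate, the chamber in place, and the handle still at (352,208).

```bash

python3 -m crank '[[1,[-0.038,-0.0177,0],[0,0,0]],[1,[-0.038,-0.0177,0],[0,0,0]],[1,[-0.038,-0.0177,0],[0,0,0]],[1,[-0.0367,-0.0178,0],[0,0,0]],[1,[0,0,0],[0,0,0]]]'
python3 -c 'from h import *;go(.0875,-.0374,.087,184.9)'
```

```text
time: 12.55
tool_pos: [0.6884, 0.0025, 0.1991]
ee_rot: [3.141, -0.007, -3.055]
wrist_force: [-0.9, 0.2, -1.0]
width: 0.0003
finger_force: 0.0
t 12.55 fix [ 0.0832 -0.0389] z 0.1991 yaw -175.04 rpy [ 3.141 -0.007 -3.055] F [-0.9  0.2 -1. ] j6 -1.74
shift [-0.0049  0.0019  0.1121] turn -359.94
```

```bash

python3 -m crank '[[1,[-0.004,0.001,0.028],[0,0,0]],[1,[0,0,0.028],[0,0,0]],[1,[0,0,0.028],[0,0,0]],[1,[0,0,0.026],[0,0,0]],[1,[0,-0.004,0],[0,0,0]],[1,[0,-0.004,0],[0,0,0]],[1,[0,0,0],[0,0,0]]]'
python3 -c 'from h import *;arc(-1)'
python3 -m crank '[[1,[-0.0016,-0.0075,0],[0,0,5]],[1,[-0.0016,-0.0075,0],[0,0,5]],[1,[-0.0016,-0.0075,0],[0,0,5]],[1,[-0.0016,-0.0075,0],[0,0,5]]]'
python3 -c 'from h import *;arc(-1)'
```

```text
time: 13.25
tool_pos: [0.6915, -0.0025, 0.0986]
ee_rot: [-3.141, 0.003, -3.053]
wrist_force: [-0.4, -0.3, -0.1]
width: 0.0004
finger_force: 0.0
t 13.25 p [-0.084   0.0231] z 0.0986 th_yaw -185.1 th_handle -184.7 F tool [ 0.4 -0.3  0.1] j6 -1.74
time: 13.65
tool_pos: [0.6979, -0.0306, 0.0992]
ee_rot: [3.138, 0.006, 2.879]
wrist_force: [2.1, 3.0, -0.1]
width: 0.0005
finger_force: 1.7
t 13.65 p [-0.0846  0.0254] z 0.0992 th_yaw 154.8 th_handle 156.5 F tool [-1.3  3.5  0.2] j6 -1.43
```

```bash

python3 -m crank '[[1,[-0.0016,-0.0077,0.001],[0,0,5]],[1,[-0.0016,-0.0077,0.001],[0,0,5]],[1,[-0.0016,-0.0077,0.001],[0,0,5]],[1,[-0.0016,-0.0077,0.001],[0,0,5]],[1,[-0.0016,-0.0077,0.001],[0,0,5]],[1,[-0.0016,-0.0077,0.001],[0,0,5]],[1,[-0.0016,-0.0077,0.001],[0,0,5]],[1,[-0.0016,-0.0077,0.001],[0,0,5]]]'
python3 -c 'from h import *;arc(-1)'
python3 -m crank '[[1,[-0.0016,-0.0075,0],[0,0,5]],[1,[-0.0016,-0.0075,0],[0,0,5]],[1,[-0.0016,-0.0075,0],[0,0,5]],[1,[-0.0016,-0.0075,0],[0,0,5]],[1,[-0.0016,-0.0075,0],[0,0,5]],[1,[-0.0016,-0.0075,0],[0,0,5]],[1,[-0.0016,-0.0075,0],[0,0,5]],[1,[-0.0016,-0.0075,0],[0,0,5]]]'
python3 -c 'from h import *;arc(-1)'
```

```text
time: 14.45
tool_pos: [0.6771, -0.0894, 0.093]
ee_rot: [3.133, 0.006, 2.18]
wrist_force: [1.9, 2.4, 1.4]
width: 0.0006
finger_force: 1.6
t 14.45 p [-0.0851  0.0234] z 0.093 th_yaw 114.7 th_handle 114.8 F tool [ 0.9  3.  -1.4] j6 -0.82
time: 15.25
tool_pos: [0.6248, -0.1193, 0.0926]
ee_rot: [3.132, -0.0, 1.482]
wrist_force: [3.5, 1.5, 1.1]
width: 0.0004
finger_force: 1.5
t 15.25 p [-0.0847  0.0231] z 0.0926 th_yaw 74.7 th_handle 74.5 F tool [ 1.8  3.4 -1. ] j6 -0.19
```

```bash

python3 -m crank '[[1,[-0.0016,-0.0075,0],[0,0,5]],[1,[-0.0016,-0.0075,0],[0,0,5]],[1,[-0.0016,-0.0075,0],[0,0,5]],[1,[-0.0016,-0.0075,0],[0,0,5]],[1,[-0.0016,-0.0075,0],[0,0,5]],[1,[-0.0016,-0.0075,0],[0,0,5]],[1,[-0.0016,-0.0075,0],[0,0,5]],[1,[-0.0016,-0.0075,0],[0,0,5]]]'
python3 -c 'from h import *;arc(-1)'
python3 -m crank '[[1,[-0.0016,-0.0075,0],[0,0,5]],[1,[-0.0016,-0.0075,0],[0,0,5]],[1,[-0.0016,-0.0075,0],[0,0,5]],[1,[-0.0016,-0.0075,0],[0,0,5]],[1,[-0.0016,-0.0075,0],[0,0,5]],[1,[-0.0016,-0.0075,0],[0,0,5]],[1,[0,0,0],[0,0,0]]]'
python3 -c 'from h import *;arc(-1)'
```

```text
time: 16.05
tool_pos: [0.5657, -0.1093, 0.0922]
ee_rot: [3.133, -0.005, 0.783]
wrist_force: [3.9, -0.4, 0.3]
width: 0.0006
finger_force: 1.5
t 16.05 p [-0.0849  0.0235] z 0.0922 th_yaw 34.7 th_handle 34.8 F tool [ 2.5  3.  -0.3] j6 0.5
time: 16.75
tool_pos: [0.5324, -0.0765, 0.0916]
ee_rot: [3.138, -0.006, 0.264]
wrist_force: [1.2, -0.2, 0.5]
width: 0.0003
finger_force: 0.6
t 16.75 p [-0.086   0.0221] z 0.0916 th_yaw 4.9 th_handle 4.4 F tool [ 1.1  0.6 -0.5] j6 1.06
```

Now I'll push gently to the stop, back off, lift and move clear, then check.

```bash

python3 -m crank '[[1,[0,-0.003,0],[0,0,2]],[1,[0,-0.002,0],[0,0,2]],[1,[0,0,0],[0,0,0]]]'
python3 -c 'from h import *;arc(-1)'
python3 -m crank '[[1,[0,-0.002,0],[0,0,0]],[1,[0,0,0],[0,0,0]]]'
python3 -c 'from h import *;arc(-1)'
python3 -m crank '[[1,[0,0.01,0],[0,0,0]],[1,[0,0.01,0],[0,0,0]],[1,[0,0,-0.04],[0,0,0]],[1,[0,0,-0.04],[0,0,0]],[1,[0,0,-0.03],[0,0,0]],[1,[-0.04,0.03,0],[0,0,0]],[1,[-0.04,0.03,0],[0,0,0]],[1,[-0.04,0.03,0],[0,0,0]]]'
python3 -m crank '[[1,[-0.03,0.04,0],[0,0,0]],[1,[0,0.04,0],[0,0,0]],[1,[0,0.03,0],[0,0,0]],[1,[0,0,0],[0,0,0]]]'
python3 - <<'E'
from h import *
from bench import vision
s=vision.snapshot("top"); P=cloud(s)
cv2.imwrite("pics/t4.png",s["color"][:,:,::-1])
f=(P[...,:2]-O)@F; H=cv2.cvtColor(s["color"],cv2.COLOR_RGB2HSV)
red=((H[...,0]<6)|(H[...,0]>174))&(H[...,1]>150)&(abs(f[...,0])<.15)&(abs(f[...,1]+.06)<.1)&(P[...,2]>.11)&(P[...,2]<.13)
d=np.median(f[red],0); print(red.sum(),d,"th",np.arctan2(-(d[1]+.06),-d[0]))
bl=(abs(H[...,0]-110)<12)&(H[...,1]>120)&(P[...,2]>.088)&(P[...,2]<.1)&(abs(f[...,0]+.05)<.07)&(abs(f[...,1]-.05)<.04)
print("blue top x",bl.sum(),f[bl].mean(0))
E
```

```text
time: 17.05
tool_pos: [0.5304, -0.0725, 0.0905]
ee_rot: [3.139, -0.003, 0.195]
wrist_force: [-0.1, -2.6, 2.1]
width: 0.0004
finger_force: 1.5
t 17.05 p [-0.0857  0.0236] z 0.0905 th_yaw 1.0 th_handle 1.6 F tool [-0.5  2.6 -2.1] j6 1.14
time: 17.25
tool_pos: [0.5303, -0.0718, 0.0903]
ee_rot: [3.136, -0.003, 0.194]
wrist_force: [0.4, -6.8, 3.6]
width: 0.0005
finger_force: 3.4
t 17.25 p [-0.0857  0.0232] z 0.0903 th_yaw 1.0 th_handle 1.1 F tool [-0.9  6.8 -3.6] j6 1.14
time: 18.05
tool_pos: [0.4314, -0.2011, 0.1983]
ee_rot: [-3.141, -0.0, 0.196]
wrist_force: [0.3, -1.1, 0.4]
width: 0.0002
finger_force: 0.0
time: 18.45
tool_pos: [0.4235, -0.3172, 0.197]
ee_rot: [-3.14, 0.001, 0.19]
wrist_force: [0.5, 0.5, -0.4]
width: 0.0006
finger_force: 0.0
78 [-0.08501201 -0.05902253] th -0.011497488567870553
blue top x 18 [-0.03012806  0.04535934]
```

View pics/t4.png

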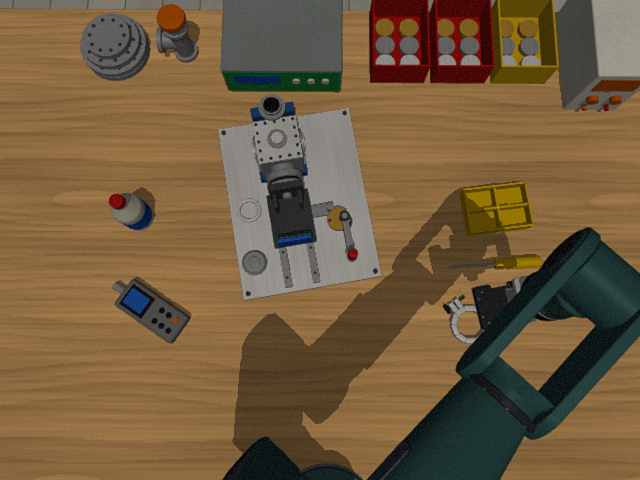

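The picture shows the lever straight back with its handle at (352,254), the slide home against the chamber port at about (285,180), and all the loose parts where they started. The arm is clear of everything.

```bash
python3 -c 'from bench import robot; print(robot.close_job())'
```

```text
the job is handed in; nothing more can be done
None
```

The job is handed in with the fixture closed: the lever is back at its locked stop, the slide was pushed to its hard stop at the chamber port, and the chamber and loose parts look unmoved in the last top image; no verdict came back.

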